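# Refit the setting knob of the cafe's tea mill

## Robot

A 6-joint arm with a two-finger parallel gripper is mounted at the origin on the work surface. World frame = base frame: x ahead of the robot, y to its left, z up, the work surface at z = 0. Lengths are in m, angles in rad, forces in N, time in s.
With the tool pointing down it reaches from about 0.35 to 0.875 m from the base axis. Payload 4.2 kg.
Tool frame: the origin (TCP) lies between the finger pads; the fingertips stand 25 mm ahead of it and the grasp point (between the pads) lies 6 mm ahead of it; y points along the fingers, x is the direction in which the jaws open and shut, and the axes are right-handed (so a half turn about y gives the same grasp; the last joint's range is limited). The gripper opens to 87 mm and grips with 3 to 60 N. Pads are 19 mm wide; open, the fingers measure 117 mm over their backs; the gripper's body (75 mm by 190 mm) begins 51 mm behind the grasp point.
Start: joints at [1.368, 0.385, 0.008, 0, -1.194, -0.259], TCP at [0.278, 0.56, 0.219] pointing down, gripper open.
Joint ranges: [-3.14, 3.14], [-1.21, 2.06], [-1.07, 1.41], [-3.16, 2.05], [-2.99, -0.16], [-3.1, 3.1]. Speed limits (rad/s): [2.79, 2.79, 3.14, 3.14, 3.14, 3.14].

## Interface

Orientations are given as a rotation vector (axis times angle).
In Python, from cell import manip gives the robot as it stands. The module is installed in compiled form; this text tells all that it offers. Calls block until the motion is done:
- manip.movep(position, orientation): joint-space move of the TCP to a pose.
- manip.move_linear(position, max_speed=0.15, attitude=None, stop_force=None): straight line of the TCP; attitude=None keeps the orientation; max_speed is the mean speed in m/s. With stop_force (N) it stops when the force on the tool has changed by that much, and returns True; else False.
- manip.move_joints(angles): joint-space move.
- manip.gripper_open() and manip.gripper_close(force=None): open the fingers fully, or close them until they stop; force is the grip in N (None keeps the last).
- manip.sleep(seconds).
- manip.inverse_kinematics(position, orientation): joint angles nearest the present ones, or None.
- manip.grab_frame(name): name is "scene" or "top"; returns the picture (420x560x3 uint8, red, green, blue); there is no depth.
- manip.camera_info(name): a dict with "mtx" (3x3 intrinsics, pixels), "k1" (the pictures are not rectified: a ray, as slopes to the right and down, at radius r is drawn at 1 + k1 r^2 times it, then the intrinsics apply), "eye" and "orientation" of the camera in the world. Camera axes: x right, y up, looking along -z (the intrinsics and any distortion apply to the point x, -y, -z); pixel columns grow to the right and rows downward; lengths in m; the calibration is good to about 2 mm. A picture is of the moment at which its call begins. camera_info takes no time and is no camera call.
A pose or a line that the arm cannot do raises manip.PlanningError and nothing moves.
- manip.finish_job(): hands the job in, once; it reports no verdict.
Readings, each from a call of its own:
- manip.current_t(): time.
- manip.current_joint_positions(): joint angles.
- manip.current_qvel(): joint speeds.
- manip.current_joint_efforts(): joint torques, N m.
- manip.current_position(): TCP position.
- manip.current_tool_rot(): TCP orientation.
- manip.current_contact_force(): force on the tool from outside, world axes, zero at the start.
- manip.current_torque(): the same for the moment, N m.
- manip.current_grip_width(): opening from 0.0 (shut) to 1.0 (fully open).
Only numpy, scipy, OpenCV 4.12 (cv2) and the standard library are available. Lean on these libraries where they do the work, as an engineer would, in place of code of your own. Each camera call takes 0.05 s, during which the arm holds its last target.

## Task

The grind-setting knob of the white tea mill was taken off for cleaning and lies on the saucer. Put it back on the mill's D-shaped spindle: hold it on the spindle with a light push and turn it slowly until it drops fully home, then turn it so that its orange pointer points at the green mark, and let go. Be gentle with the spindle and leave everything else on the table where it is.

Things in the scene. Friction and masses are not known exactly. Their poses are not given: they have to be found in the camera images.
- mill: White tea mill, fixed, 280 x 150 mm, housing top 68 mm high, reaching 60 mm in front of the spindle axis and 220 mm behind it. Near the front a round aluminium dial plate (90 mm across, top 80 mm above the table) with the spindle. Clear hopper on the rear: 106 mm across, centre 155 mm behind the axis, top 111 mm above the table. Origin on the table below the spindle axis; z up, -x to the front.
- spindle_tip (a point): Centre of the top end of the steel spindle, on its axis, 98 mm above the table; axes as the mill's (they do not turn with the spindle). The spindle stands upright, 22 mm diameter, 18 mm tall, D-shaped: cut off by a flat 5.5 mm from the axis. It turns about its axis against friction of about 0.06 N m and stays where it is left; turn it slowly. Its angle is not measured.
- spindle_foot (a point): Point on the spindle axis on the dial plate's top face, 18 mm below the spindle's tip; axes as the mill's. Knob home: its underside on the dial plate, knob at this point. Dial plate and spindle are sprung: pushed down by more than 2 N they give 1 mm per 2 N, to a hard stop 6 mm down, and come back up. More than 20 N between knob and mill is damage; a push of 3 to 8 N is enough.
- mark (a point): Green mark (14 x 9 mm) on the dial plate just outside the knob's rim; this point is 30 mm from the spindle axis towards the mill's -x. At the start the spindle's flat faces 0.45 to 1.85 rad counterclockwise (seen from above) of the direction from the axis to this mark. The spindle's end stops: flat 0.6 rad clockwise and 2.2 rad counterclockwise of the mark.
- knob: Loose black plastic knob, about 0.12 kg, standing upright on the saucer, bore down. Hub 54 mm diameter, 24 mm tall; on it a bar grip 50 mm long (x), 16 mm thick (y), 28 mm tall (52 mm overall). Origin: centre of the underside; z up. In the underside a blind D bore, 20 mm deep, 24.4 mm diameter, with its flat 6.4 mm from the axis on the pointer's side (-x).
- knob_grip (a point): Middle of the knob's bar grip, on its axis, 44 mm above the underside (8 mm below the bar's top). Axes as the knob's; close the fingers along its y on the 16 mm thickness.
- pointer (a point): Foot of the orange pointer line at the hub's rim, at the height of the underside, 28 mm from the knob's axis towards its -x. The knob goes on only when the pointer has the direction that the spindle's flat faces, to about 0.1 rad; once home it turns the spindle with it, with a play of about 0.1 rad either way.
- saucer: White saucer with a blue spot, fixed, 192 mm diameter, rim 12 mm high; its flat inner floor is 6 mm above the table. Origin: centre of its underside. The knob stands on it.
- burr: Dark steel burr ring, loose, 42 mm diameter, 12 mm tall, flat on the saucer beside the knob. Leave it alone.
- mug: Loose terracotta mug, 82 mm wide, 85 mm tall, on a round yellow coaster. Leave it alone. Origin: centre of its underside.
- dish: Loose white bowl, 110 mm wide, 30 mm tall. Leave it alone. Origin: centre of its underside.
- cup: Loose blue cup, 72 mm wide, 70 mm tall. Leave it alone. Origin: centre of its underside.
- sugar_jar: Loose amber glass jar, 72 mm wide, 110 mm tall. Leave it alone. Origin: centre of its underside.
- tea_tin: Loose tin with a green label, 76 mm wide, 120 mm tall. Leave it alone. Origin: centre of its underside.
- spoon: Loose steel spoon, 140 mm long, lying on the table between mill and saucer. Leave it alone.

How it is judged:
By the outcome, as a careful person would: the job done as asked, in the order asked, and still so for the second after the job is handed in, with the robot touching nothing.
It also fails if it takes over 67 s, if anything falls off the work surface, if the arm or the gripper's body presses on something with over 40 N, if the wrist force passes 120 N, or if a joint passes its speed limit or range.

## Working session

There is one attempt and no reset: what is moved stays moved. The work goes in short steps, each a Python script; the robot and the scene stay as the last script left them, time stands still between calls to the robot, and variables do not carry over. Pictures are saved under pics/ and viewed, and the job is handed in when it is done.

```bash
mkdir -p pics
cat > h.py <<'E'
from cell import manip
import numpy as np, cv2
from scipy.spatial.transform import Rotation as R
def cam(n):
    c=manip.camera_info(n); o=np.array(c["orientation"],float)
    M=o if o.shape==(3,3) else R.from_rotvec(o).as_matrix()
    return np.array(c["mtx"]),c["k1"],np.array(c["eye"]),M
def px2w(n,u,v,z):
    K,k1,e,M=cam(n)
    p=cv2.undistortPoints(np.array([[[u,v]]],float),K,np.array([k1,0,0,0,0.]))[0,0]
    d=M@np.array([p[0],-p[1],-1]); t=(z-e[2])/d[2]; return e+t*d
def w2px(n,P):
    K,k1,e,M=cam(n); c=(np.array(P,float)-e)@M; c=c*[1,-1,-1]
    return cv2.projectPoints(c.reshape(-1,1,3),np.zeros(3),np.zeros(3),K,np.array([k1,0,0,0,0.]))[0][:,0]
def shot(n,f): 
    im=manip.grab_frame(n); cv2.imwrite('pics/'+f,im[:,:,::-1]); return im
E
python3 - <<'E'
from h import *
for n in("scene","top"): shot(n,n+"0.png"); print(n,manip.camera_info(n))
print(manip.current_t(),manip.current_position(),manip.current_tool_rot(),manip.current_contact_force())
E
```

```text
scene {'mtx': array([[529.0236517 ,   0.        , 280.99833428],
       [  0.        , 529.0236517 , 214.53699526],
       [  0.        ,   0.        ,   1.        ]]), 'k1': -0.20054388963860245, 'eye': array([ 1.29329783, -0.11519403,  1.24255625]), 'orientation': array([0.47211136, 0.41196814, 1.38698247])}
top {'mtx': array([[406.22681805,   0.        , 274.56902598],
       [  0.        , 406.22681805, 200.20304559],
       [  0.        ,   0.        ,   1.        ]]), 'k1': -0.11219074306364463, 'eye': array([ 0.40090486, -0.00565047,  1.35581652]), 'orientation': array([ 0.10145102, -0.10956803, -1.54448769])}
0.1 [0.27822453 0.55903664 0.21805778] [-0.95580315  1.54019516 -1.54223774] [-0.46031669  0.30748704  0.24672847]
```

View pics/scene0.png

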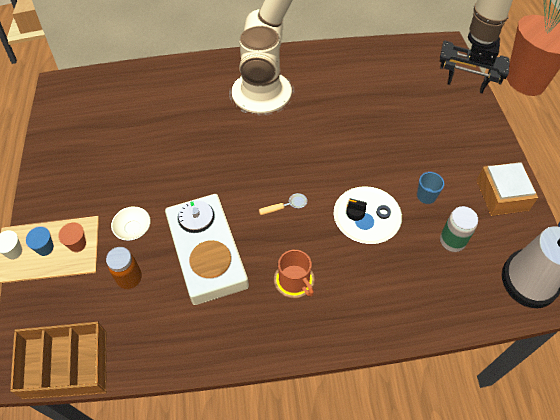

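View pics/top0.png

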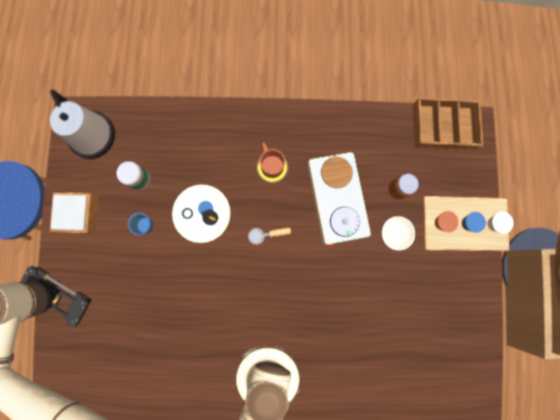

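Run:
```python
from h import *
print(R.from_rotvec(manip.current_tool_rot()).as_matrix().round(3))
```

```text
[[-0.446 -0.001  0.895]
 [-0.895 -0.002 -0.446]
 [ 0.002 -1.     0.   ]]
```

Run:
```python
import cv2,numpy as np
s=cv2.imread('pics/scene0.png');t=cv2.imread('pics/top0.png')
def c(im,x,y,w,h,k): return cv2.resize(im[y:y+h,x:x+w],None,fx=k,fy=k,interpolation=cv2.INTER_CUBIC)
a=np.vstack([np.hstack([c(s,155,185,50,40,8),c(s,340,188,50,40,8)])]);cv2.imwrite('pics/z1.png',a)
# spindle 155.. 
b=np.hstack([c(t,320,200,50,50,8),c(t,185,190,50,50,8)]);cv2.imwrite('pics/z2.png',b)
cv2.imwrite('pics/z3.png',c(s,172,190,50,45,12))
```

```text
(no output)
```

View pics/z1.png

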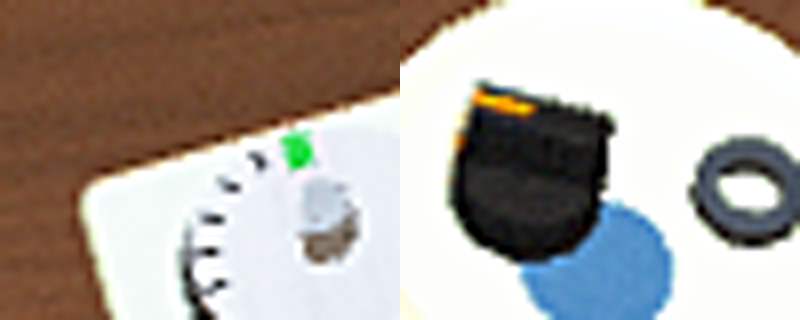

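View pics/z2.png

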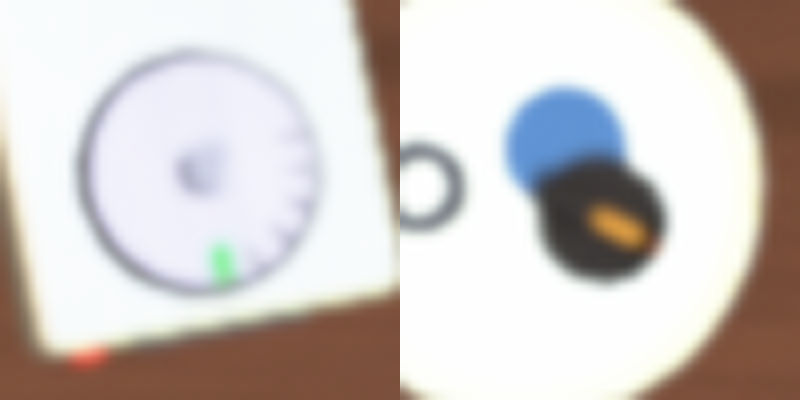

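View pics/z3.png

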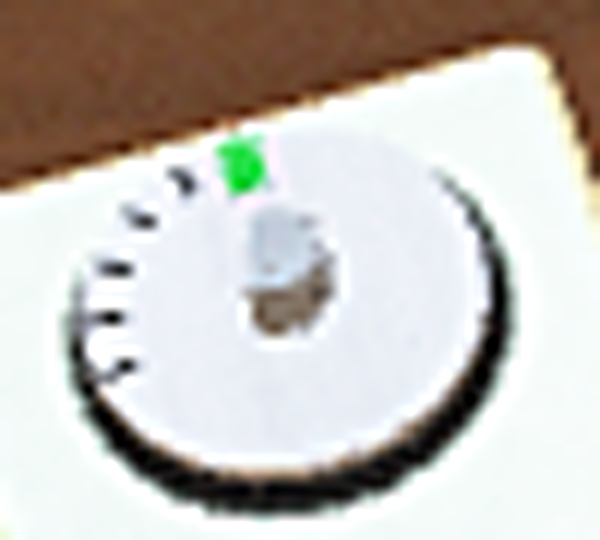

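```bash
cat >> h.py <<'E'
def crop_overlay(n,im,x,y,w,h,k,curves,f):
    a=cv2.resize(im[y:y+h,x:x+w,::-1],None,fx=k,fy=k,interpolation=cv2.INTER_CUBIC).copy()
    for P,col in curves:
        q=((w2px(n,P)-[x,y]+.5)*k-.5)
        cv2.polylines(a,[np.round(q*16).astype(np.int32)],False,col,1,cv2.LINE_AA,4)
    cv2.imwrite('pics/'+f,a); return a
def circ(c,r,z,a0=0,a1=2*np.pi): 
    t=np.linspace(a0,a1,73); return np.c_[c[0]+r*np.cos(t),c[1]+r*np.sin(t),np.full(73,z)]
E
python3 - <<'E'
from h import *
ims={n:cv2.imread(f'pics/{n}0.png')[:,:,::-1] for n in("scene","top")}
for n,im in ims.items():
    i=im.astype(int); g=(i[...,1]>i[...,0]+60)&(i[...,1]>i[...,2]+50)
    v,u=np.nonzero(g); 
    wt=(i[...,1]-i[...,0])[v,u]; 
    k=(wt>0); 
    print(n,len(u),u.min(),u.max(),v.min(),v.max(),px2w(n,np.average(u,weights=wt),np.average(v,weights=wt),.080))
k=8
f=lambda x0,y0,a,b:((a+.5)/k-.5+x0,(b+.5)/k-.5+y0)
print('dial top',px2w('top',*f(320,200,201,170),.08))
print('knob hub',px2w('top',*f(185,190,602,219)[:2],.03) , px2w('top',185+50*0+ (202)/8-.44,190+219/8-.44,.03))
print('scene spindle tip',px2w('scene',172+285/12-.46,190+240/12-.46,.098))
E
```

```text
scene 12 190 193 202 205 [ 0.47735169 -0.24216457  0.08      ]
top 5 347 348 231 233 [ 0.4777249  -0.24217212  0.08      ]
dial top [ 0.51359468 -0.23350681  0.08      ]
knob hub [0.52429961 0.03660516 0.03      ] [0.52022807 0.20074761 0.03      ]
scene spindle tip [ 0.51045848 -0.23186122  0.098     ]
```

```bash
cat > ov.py <<'E'
from h import *
import sys
cx,cy,yaw=map(float,sys.argv[1:4]); kx,ky,kyaw=map(float,sys.argv[4:7]); tag=sys.argv[7]; flat=float(sys.argv[8])
ims={n:cv2.imread(f'pics/{n}0.png')[:,:,::-1] for n in("scene","top")}
def T(p,x,y,a): 
    p=np.array(p,float); c,s=np.cos(a),np.sin(a); return np.c_[x+c*p[:,0]-s*p[:,1],y+s*p[:,0]+c*p[:,1],p[:,2]]
box=[[-.06,-.075,.068],[-.06,.075,.068],[.22,.075,.068],[.22,-.075,.068],[-.06,-.075,.068]]
a=yaw+np.pi+flat; h=np.arccos(5.5/11)
D=circ((cx,cy),.011,.098,a+h,a-h+2*np.pi); D=np.vstack([D,D[:1]])
mc=[(T(box,cx,cy,yaw),(0,0,255)),(circ((cx,cy),.045,.08),(255,0,0)),(D,(0,0,255)),(T([[-.0,0,.08],[-.045,0,.08]],cx,cy,yaw),(255,0,255))]
bar=[[-.025,-.008,.058],[-.025,.008,.058],[.025,.008,.058],[.025,-.008,.058],[-.025,-.008,.058]]
kc=[(circ((kx,ky),.027,.006),(255,255,0)),(circ((kx,ky),.027,.030),(0,255,0)),(T(bar,kx,ky,kyaw),(0,0,255)),(T([[-.028,0,.006],[-.025,0,.058]],kx,ky,kyaw),(255,0,255))]
A=crop_overlay('scene',ims['scene'],160,185,90,120,5,mc,'x.png'); B=crop_overlay('top',ims['top'],300,145,75,100,6,mc,'x.png')
C=crop_overlay('scene',ims['scene'],340,188,40,45,10,kc,'x.png'); E=crop_overlay('top',ims['top'],190,195,40,45,10,kc,'x.png')
S=crop_overlay('scene',ims['scene'],172,190,50,45,10,mc,'x.png')
h=600
cv2.imwrite(f'pics/{tag}a.png',np.hstack([A[:h],np.pad(B,((0,h-B.shape[0]),(0,0),(0,0)))])[:, :800] if 0 else cv2.resize(np.hstack([A[:h],B[:h]]),None,fx=.88,fy=.88))
cv2.imwrite(f'pics/{tag}b.png',np.hstack([C,E])); cv2.imwrite(f'pics/{tag}c.png',S)
E
python3 ov.py 0.512 -0.2327 0.247 0.5205 0.2008 0 o1 1.3
```

```text
(no output)
```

View pics/o1a.png

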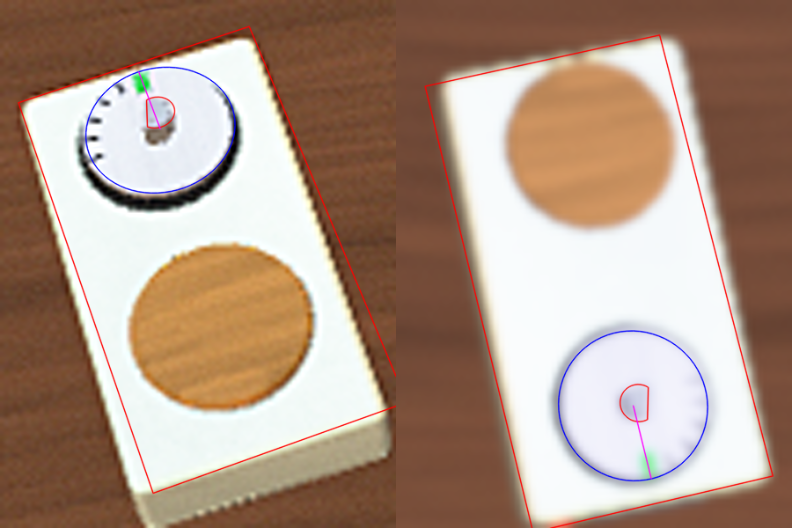

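View pics/o1b.png

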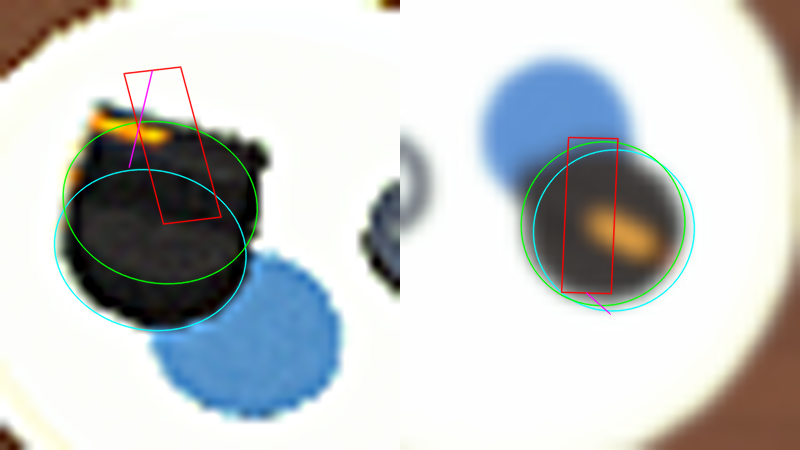

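View pics/o1c.png

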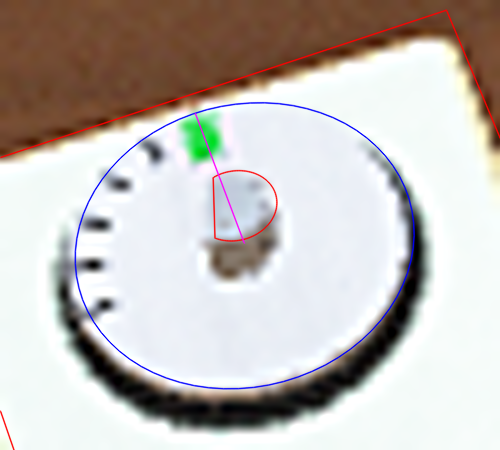

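Run:
```python
from h import *
from scipy.optimize import least_squares
sc=[((20,110),'L'),((133,490),'L'),((75,295),'L'),((258,55),'R'),((385,400),'R'),((160,488),'B'),((380,412),'B'),((30,99),'F'),((240,38),'F')]
tp=[((445,95),'R'),((530,500),'R'),((685,60),'L'),((770,460),'L'),((455,74),'B'),((655,39),'B'),((540,524),'F'),((765,476),'F')]
obs=[]
for n,L,x0,y0,k,off in(('scene',sc,160,185,5*.88,0),('top',tp,300,145,6*.88,396)):
    for (u,v),e in L: obs.append((n,e,px2w(n,(u-off)/k+x0-.5,v/k+y0-.5,.068)))
for e in 'LRBF': print(e,[(o[0],o[2].round(4)[:2]) for o in obs if o[1]==e])
def res(p,sel):
    r=[]
    for n,e,w in obs:
        if n not in sel: continue
        d=w[:2]-p[:2]; c,s=np.cos(p[2]),np.sin(p[2]); l=(c*d[0]+s*d[1],-s*d[0]+c*d[1])
        r.append({'L':l[1]+.075,'R':l[1]-.075,'B':l[0]-.22,'F':l[0]+.06}[e])
    return np.array(r)
for sel in(('scene',),('top',),('scene','top')):
    f=least_squares(res,[.512,-.233,.22],args=(sel,)); print(sel,f.x,(f.fun*1e3).round(1))
```

```text
L [('scene', array([ 0.4777, -0.3193])), ('scene', array([ 0.7403, -0.2627])), ('scene', array([ 0.6121, -0.2899])), ('top', array([ 0.7282, -0.2674])), ('top', array([ 0.4818, -0.3184]))]
R [('scene', array([ 0.4579, -0.1708])), ('scene', array([ 0.7039, -0.1182])), ('top', array([ 0.7019, -0.1185])), ('top', array([ 0.4548, -0.1726]))]
B [('scene', array([ 0.741 , -0.2477])), ('scene', array([ 0.7109, -0.1218])), ('top', array([ 0.7153, -0.1245])), ('top', array([ 0.7411, -0.2487]))]
F [('scene', array([ 0.4704, -0.3129])), ('scene', array([ 0.4434, -0.181 ])), ('top', array([ 0.4405, -0.1788])), ('top', array([ 0.4721, -0.3153]))]
('scene',) [ 0.51376553 -0.23512467  0.21285331] [ 0.4  0.2  0.7 -0.4 -0.9 -0.5 -3.3  1.2  2.7]
('top',) [ 0.51448996 -0.23578059  0.21143236] [ 0.4 -0.7 -0.8  1.1 -0.3 -1.2 -0.3  1.8]
('scene', 'top') [ 0.51411808 -0.23540743  0.21221459] [ 0.7  0.7  1.1 -0.  -0.4 -0.8 -3.7  1.   2.3 -0.3 -1.1 -1.4  0.7  0.
 -1.   0.   2.1]
```

```bash
python3 ov.py 0.5137 -0.2350 0.2125 0.5225 0.2025 1.03 o2 1.3
```

```text
(no output)
```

View pics/o2a.png

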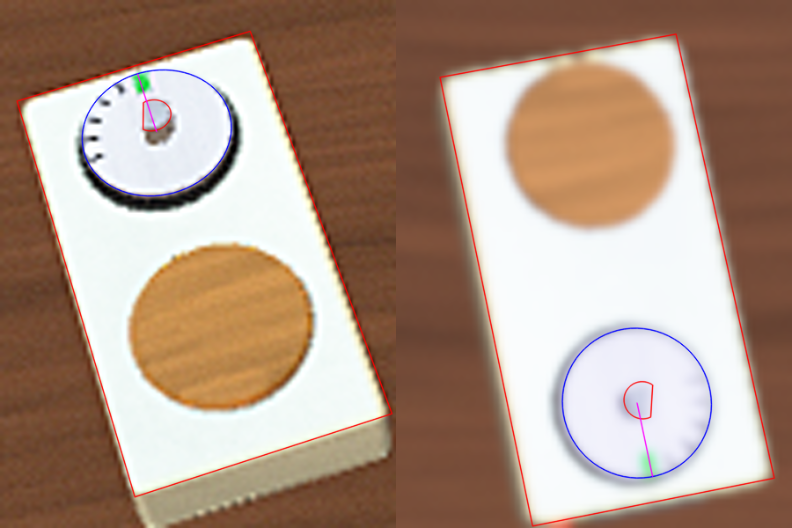

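View pics/o2b.png

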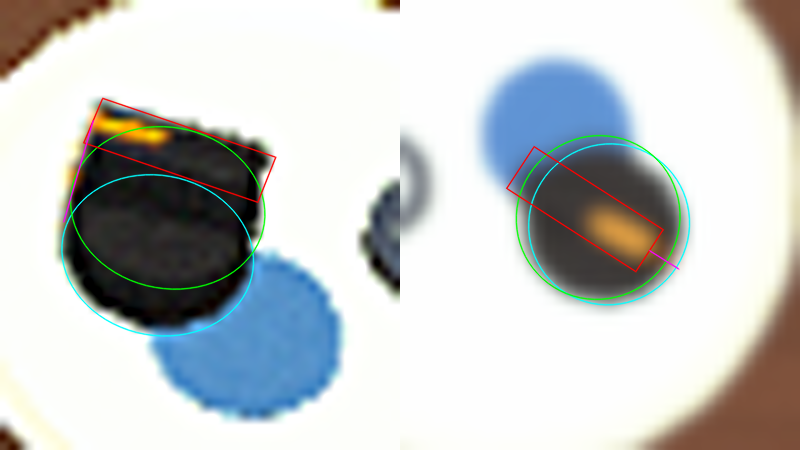

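View pics/o2c.png

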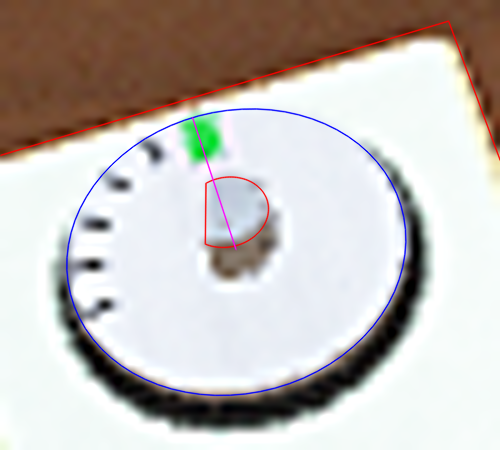

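```bash
cat >> h.py <<'E'
def ori(kyaw,flip=False):
    # tool y down, tool x along knob y (or -)
    a=kyaw+np.pi/2+(np.pi if flip else 0)
    x=np.array([np.cos(a),np.sin(a),0]);y=np.array([0,0,-1.]);z=np.cross(x,y)
    return R.from_matrix(np.c_[x,y,z]).as_rotvec()
E
python3 - <<'E'
from h import *
for fl in(0,1):
    for p,ks in(((.522,.2022,.13),(1.07,)),((.5125,-.2335,.16),(2.0,1.5,1.07,.6,.217))):
        for k in ks:
            q=manip.inverse_kinematics(p,ori(k,fl)); print(fl,k,None if q is None else np.round(q,2))
E
```

```text
0 1.07 [ 0.66  0.36 -0.28  0.   -0.94 -1.16]
0 2.0 [-0.14  0.33 -0.23  0.   -1.01  0.57]
0 1.5 [-0.14  0.33 -0.23  0.   -1.01  0.07]
0 1.07 [-0.14  0.33 -0.23  0.   -1.01 -0.36]
0 0.6 [-0.14  0.33 -0.23  0.   -1.01 -0.83]
0 0.217 [-0.14  0.33 -0.23  0.   -1.01 -1.21]
1 1.07 [ 0.66  0.36 -0.28  0.   -0.94  1.98]
1 2.0 [-0.14  0.33 -0.23 -0.   -1.01 -2.57]
1 1.5 [-0.14  0.33 -0.23  0.   -1.01 -3.07]
1 1.07 [-0.14  0.33 -0.23  0.   -1.01  2.78]
1 0.6 [-0.14  0.33 -0.23 -0.   -1.01  2.31]
1 0.217 [-0.14  0.33 -0.23  0.   -1.01  1.93]
```

Run:
```python
from h import *
o=ori(1.07)
manip.movep([.522,.2022,.13],o)
r=manip.move_linear([.522,.2022,.0575],.1,stop_force=6)
print(r,manip.current_position(),manip.current_t(),manip.current_contact_force())
shot('scene','g1s.png');shot('top','g1t.png')
s=cv2.imread('pics/g1s.png');t=cv2.imread('pics/g1t.png')
c=lambda im,x,y:cv2.resize(im[y:y+80,x:x+80],None,fx=5,fy=5,interpolation=cv2.INTER_CUBIC)
cv2.imwrite('pics/g1.png',np.hstack([c(s,320,160),c(t,165,170)]))
```

```text
False [0.52246386 0.20261305 0.05801362] 2.6 [0.21221935 0.81157729 0.05209274]
```

View pics/g1.png

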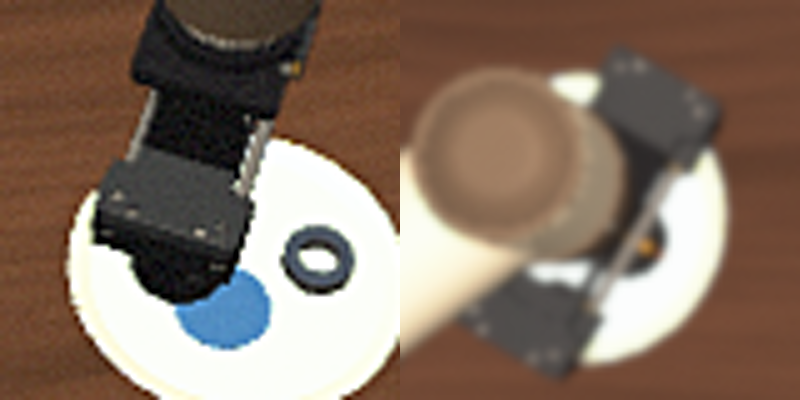

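Run:
```python
from h import *
manip.gripper_close(25)
print(manip.current_grip_width(),manip.current_t(),manip.current_contact_force())
manip.move_linear([.522,.2022,.215],.15)
print(manip.current_position(),manip.current_grip_width(),manip.current_contact_force(),manip.current_t())
manip.movep([.5125,-.2335,.215],ori(1.80))
print(manip.current_position(),R.from_rotvec(manip.current_tool_rot()).as_matrix().round(3),manip.current_t())
shot('scene','l1s.png');shot('top','l1t.png')
s=cv2.imread('pics/l1s.png');t=cv2.imread('pics/l1t.png')
c=lambda im,x,y:cv2.resize(im[y:y+80,x:x+80],None,fx=5,fy=5,interpolation=cv2.INTER_CUBIC)
cv2.imwrite('pics/l1.png',np.hstack([c(s,150,140),c(t,310,180)]))
```

```text
0.00632339975564429 4.225 [-0.59267704 -0.44689381 -0.49929917]
[0.52139512 0.20190694 0.21395946] 0.0009803999483099471 [ 0.04275888  0.49594518 -0.09093327] 5.425
[ 0.51273513 -0.23300721  0.21478119] [[-0.974 -0.     0.228]
 [-0.228  0.    -0.974]
 [ 0.    -1.    -0.   ]] 7.025
```

View pics/l1.png

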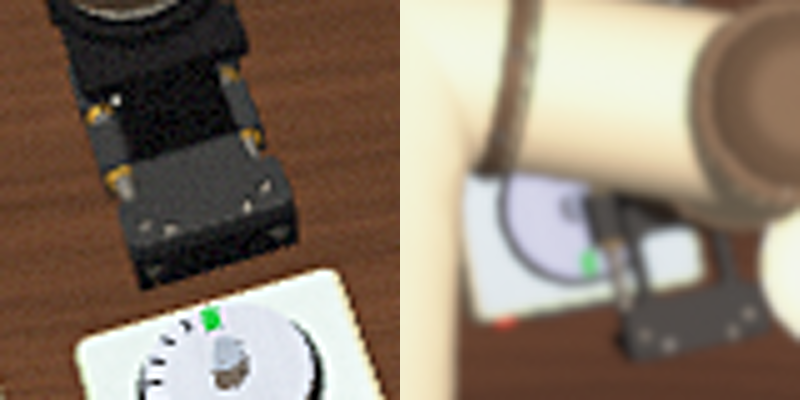

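Run:
```python
from h import *
print(w2px('scene',[[.5125,-.2335,.215],[.5125,-.2335,.19]]),w2px('top',[[.5125,-.2335,.215]]))
s=cv2.imread('pics/l1s.png');t=cv2.imread('pics/l1t.png')
c=lambda im,x,y:cv2.resize(im[y:y+60,x:x+60],None,fx=6.6,fy=6.6,interpolation=cv2.INTER_CUBIC)
cv2.imwrite('pics/l2.png',np.hstack([c(s,335,180),c(t,175,180)]))
```

```text
[[188.13426987 183.67086116]
 [189.61177788 189.68126399]] [[353.12962648 217.18773045]]
```

View pics/l2.png

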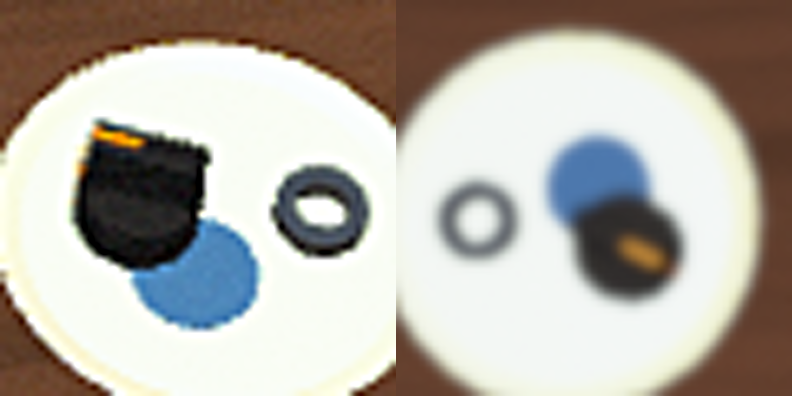

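View pics/l1s.png

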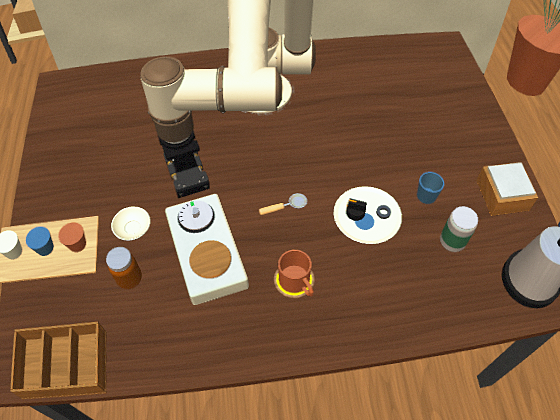

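Run:
```python
from h import *
def draw(f,n,x,y,w,k,pos,rot):
    M=R.from_rotvec(rot).as_matrix(); pos=np.array(pos)
    P=lambda l:(np.array(l)@M.T+pos)
    im=cv2.imread('pics/'+f)[:,:,::-1]
    cur=[(P([[0,-.1,0],[0,.025,0]]),(0,0,255)),(P([[-.0435,.025,0],[.0435,.025,0]]),(0,255,0)),
     (P([[-.095,-.045,-.0375],[.095,-.045,-.0375],[.095,-.045,.0375],[-.095,-.045,.0375],[-.095,-.045,-.0375]]),(255,0,255))]
    return crop_overlay(n,im,x,y,w,w,k,cur,'x.png')
g=([.5224,.2026,.058],ori(1.07)); s=([0.278,.559,.218],[-0.95580315,1.54019516,-1.54223774]); l=([.5127,-.233,.2148],ori(1.8))
a=np.hstack([draw('scene0.png','scene',430,20,90,4,*s),draw('g1s.png','scene',320,150,90,4,*g)])
b=np.hstack([draw('g1t.png','top',160,160,90,4,*g),draw('l1s.png','scene',140,130,90,4,*l)])
cv2.imwrite('pics/d1.png',np.vstack([a,b])[:, :800]);print(a.shape)
cv2.imwrite('pics/d1.png',cv2.resize(np.vstack([a,b]),(600,600)))
```

```text
(360, 720, 3)
```

View pics/d1.png

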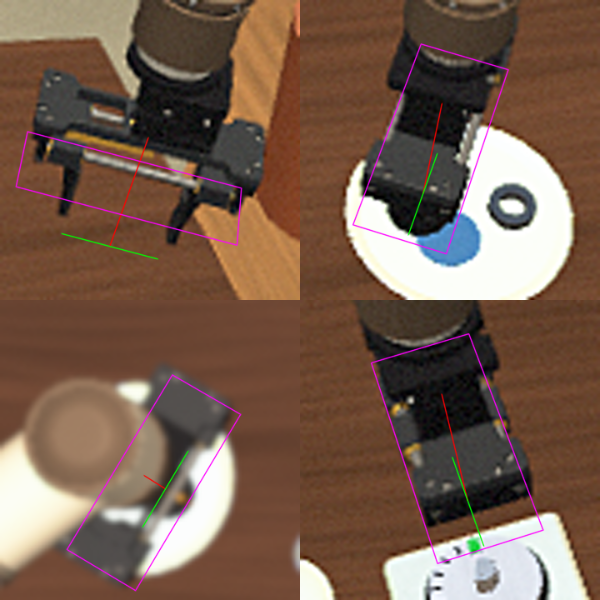

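Run:
```python
from h import *
print(w2px('scene',[[0,0,0]]),w2px('top',[[0,0,0]]))
s=cv2.imread('pics/scene0.png');t=cv2.imread('pics/top0.png')
c=lambda im,x,y:cv2.resize(im[y:y+80,x:x+80],None,fx=5,fy=5,interpolation=cv2.INTER_CUBIC)
cv2.imwrite('pics/s5.png',np.hstack([c(s,435,25),c(t,20,255)]))
print(w2px('scene',[[.278,.559,.193]]),w2px('top',[[.278,.559,.193]]))
```

```text
[[261.3624837   91.57571725]] [[267.13050778 378.49480045]]
[[462.47446084  93.38591097]] [[ 75.67117519 291.62200737]]
```

View pics/s5.png

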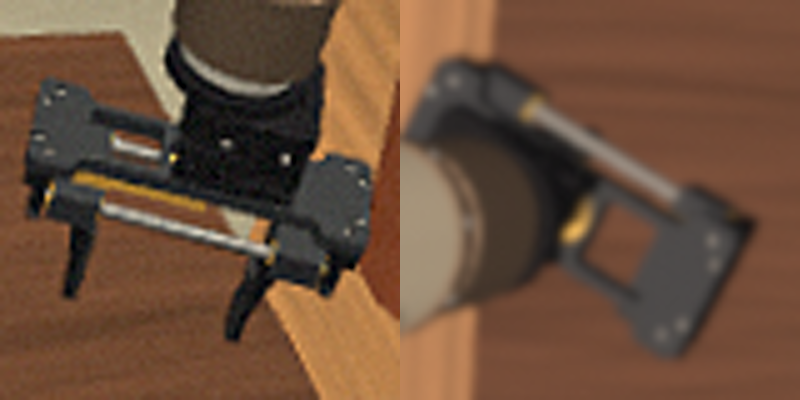

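```bash
cat >> h.py <<'E'
def tri(us,ut):
    A=[];b=[]
    for n,uv in(('scene',us),('top',ut)):
        e=cam(n)[2]; d=px2w(n,*uv,0)-e; d/=np.linalg.norm(d); Pm=np.eye(3)-np.outer(d,d); A.append(Pm);b.append(Pm@e)
    A=np.vstack(A);b=np.hstack(b); x,r,_,_=np.linalg.lstsq(A,b,rcond=None); return x.round(4),np.sqrt(r).round(4)
E
python3 - <<'E'
from h import *
s=lambda a,b:(435+a/5-.4,25+b/5-.4); t=lambda a,b:(20+(a-400)/5-.4,255+b/5-.4)
# right block outer corners: scene block right: screws (350,170?) ; pairs
print('mid blocks',tri(s(195,167),t(575,182)))
print('right block centre',tri(s(333,200),t(695,275)), 'left', tri(s(60,130),t(455,95)))
x0=np.array([.278,.559])
print(w2px('top',[[.278,.559,.29]]),w2px('scene',[[.278,.559,.29]]))
E
```

```text
mid blocks (array([0.2923, 0.545 , 0.3408]), array([0.0009]))
right block centre (array([0.2583, 0.5842, 0.2751]), array([0.1026])) left (array([0.3393, 0.4837, 0.4411]), array([0.0833]))
[[ 58.84420621 294.57782163]] [[471.29742176  68.36949802]]
```

Run:
```python
from h import *
s=lambda a,b:(435+a/5-.4,25+b/5-.4); t=lambda a,b:(20+(a-400)/5-.4,255+b/5-.4)
a=tri(s(333,200),t(455,95));b=tri(s(60,130),t(695,275));print(a,b)
d=a[0]-b[0];print(np.linalg.norm(d),np.degrees(np.arctan2(d[1],d[0])))
# g1 : scene crop (320,160), top crop (165,170)
s=lambda a,b:(320+a/5-.4,160+b/5-.4); t=lambda a,b:(165+(a-400)/5-.4,170+b/5-.4)
# near block top centre scene (172,200) ; far block scene(215,50)
print(tri(s(175,200),t(655,95)), tri(s(215,60),t(535,330)))
```

```text
(array([0.3335, 0.6082, 0.3503]), array([0.0001])) (array([0.2482, 0.4826, 0.3328]), array([0.0026]))
0.15283226099223948 55.8180005291262
(array([0.591 , 0.1648, 0.1778]), array([0.0006])) (array([0.4533, 0.2354, 0.1024]), array([0.0114]))
```

Run:
```python
from h import *
s=lambda a,b:(435+a/5-.4,25+b/5-.4)
for z in(.16,.193,.2,.21,.22,.23): print(z,px2w('scene',*s(151,313),z).round(4), px2w('scene',*s(70,290),z).round(4),px2w('scene',*s(232,338),z).round(4))
print(manip.current_joint_efforts())
```

```text
0.16 [0.2208 0.5974 0.16  ] [0.1964 0.5526 0.16  ] [0.2464 0.6419 0.16  ]
0.193 [0.2535 0.5757 0.193 ] [0.2299 0.5322 0.193 ] [0.2783 0.6188 0.193 ]
0.2 [0.2604 0.5711 0.2   ] [0.237  0.5279 0.2   ] [0.2851 0.6139 0.2   ]
0.21 [0.2703 0.5645 0.21  ] [0.2471 0.5217 0.21  ] [0.2948 0.6069 0.21  ]
0.22 [0.2802 0.5579 0.22  ] [0.2572 0.5155 0.22  ] [0.3045 0.5999 0.22  ]
0.23 [0.2901 0.5513 0.23  ] [0.2674 0.5094 0.23  ] [0.3141 0.5929 0.23  ]
[-1.87981934e-01 -3.34020603e+01  1.83123797e+01  4.09600049e+00
  5.90681867e-02 -2.00536335e-03]
```

Run:
```python
from h import *
o=ori(1.07)
manip.gripper_open()
manip.movep([.5222,.2022,.10],o)
r=manip.move_linear([.5222,.2022,.056],.1,stop_force=5)
if not r: r=manip.move_linear([.5222,.2022,.034],.04,stop_force=4)
print(r,manip.current_position(),manip.current_t(),manip.current_contact_force())
if not r:
    manip.gripper_close(25)
    print(manip.current_grip_width(),manip.current_t(),manip.current_contact_force())
shot('scene','g2s.png');shot('top','g2t.png')
s=cv2.imread('pics/g2s.png');t=cv2.imread('pics/g2t.png')
c=lambda im,x,y:cv2.resize(im[y:y+80,x:x+80],None,fx=5,fy=5,interpolation=cv2.INTER_CUBIC)
cv2.imwrite('pics/g2.png',np.hstack([c(s,320,160),c(t,165,170)]))
```

```text
False [0.52230303 0.20224104 0.03393594] 11.5833 [-0.0300897   0.09677949  0.66164508]
0.18605353680899414 12.725 [-0.64419191 -0.10728659 -0.2563388 ]
```

View pics/g2.png

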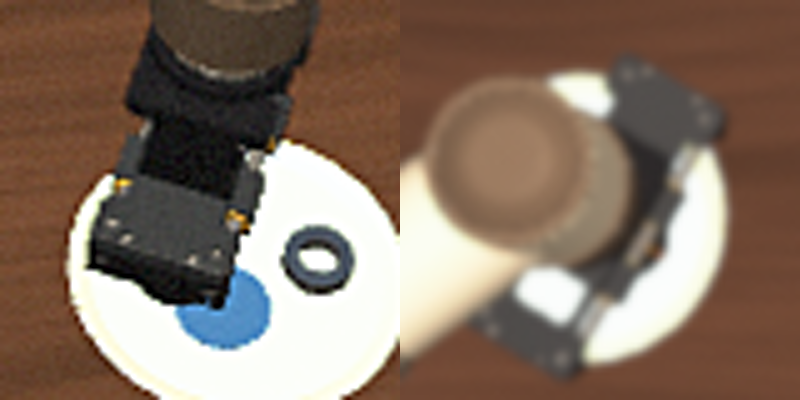

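Run:
```python
from h import *
manip.move_linear([.5222,.2022,.18],.2)
print(manip.current_grip_width(),manip.current_contact_force(),manip.current_t())
manip.movep([.5125,-.2335,.165],ori(0.217+1.7))
print(manip.current_position(),manip.current_grip_width(),manip.current_t())
shot('scene','m1s.png');shot('top','m1t.png')
s=cv2.imread('pics/m1s.png');t=cv2.imread('pics/m1t.png')
c=lambda im,x,y:cv2.resize(im[y:y+80,x:x+80],None,fx=5,fy=5,interpolation=cv2.INTER_CUBIC)
cv2.imwrite('pics/m1.png',np.hstack([c(s,150,150),c(t,310,180)]))
```

```text
0.18246241117610273 [-0.0756075   0.33984611 -2.24160432] 13.7083
[ 0.51265991 -0.23301436  0.16462182] 0.18396641441037587 15.3083
```

View pics/m1.png

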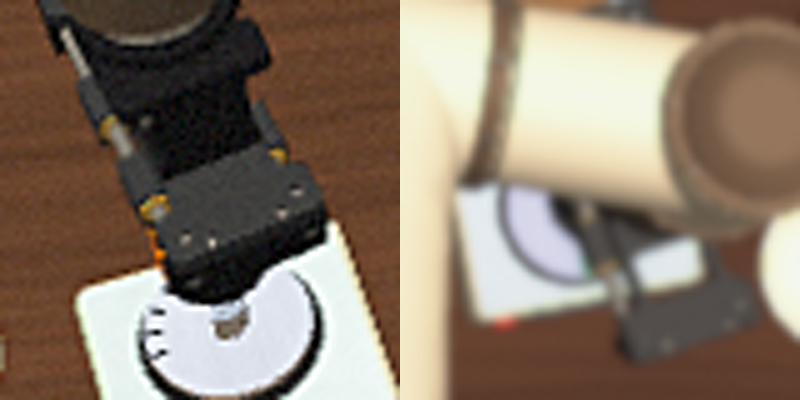

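Run:
```python
from h import *
im=cv2.imread('pics/m1s.png')[:,:,::-1]
c=(.5127,-.2330); z=.1646-.028
a=crop_overlay('scene',im,165,180,50,50,12,[(circ(c,.027,z),(0,255,0)),(circ((.5125,-.2335),.011,.098),(0,0,255)),(circ((.5125,-.2335),.045,.08),(255,0,0))],'m2.png')
```

```text
(no output)
```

View pics/m2.png

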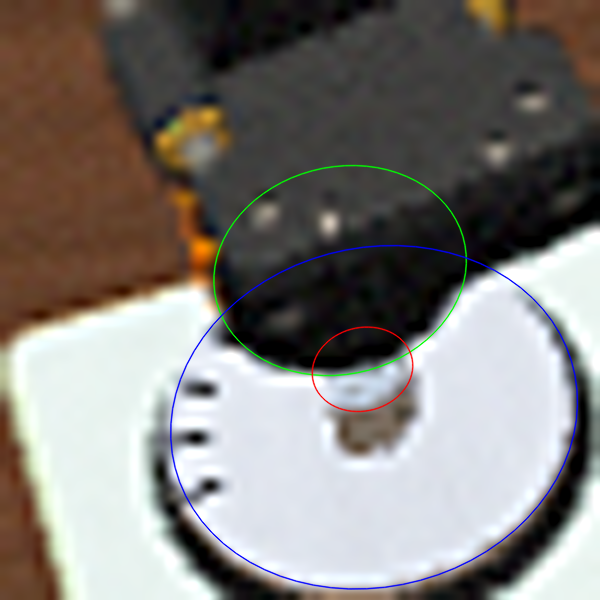

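Run:
```python
from h import *
X,Y=.5124,-.2337; Y0=.217
o=ori(Y0+1.7)
r=manip.move_linear([X,Y,.135],.06,stop_force=5)
f0=manip.current_contact_force()
print(r,f0,manip.current_position(),manip.current_t())
r=manip.move_linear([X,Y,.116],.02,stop_force=3)
print(r,manip.current_contact_force()-f0,manip.current_position(),manip.current_t())
manip.sleep(.1);print(manip.current_contact_force()-f0,manip.current_torque())
```

```text
False [ 0.35716905  0.32053314 -0.1599092 ] [ 0.51251933 -0.23380748  0.13489918] 16.0583
True [-0.01466097  0.03376562  3.98377551] [ 0.51246579 -0.23374242  0.12413335] 16.6667
[-0.64002324 -0.30406683  3.40375625] [ 0.11677349 -0.10728401 -0.01631282]
```

```bash
cat > rot.py <<'E'
from h import *
import sys
X,Y=.5124,-.2337; Y0=.217
f0=-.16
a,end,z=map(float,sys.argv[1:4]); st=.07
manip.move_linear([X,Y,z],.02,stop_force=5)
while a>end:
    a-=st
    manip.move_linear([X,Y,z],.02,attitude=ori(Y0+a))
    f=manip.current_contact_force(); p=manip.current_position()
    print(round(a,3),f.round(2),np.round(p*1000,1),manip.current_torque()[2].round(3),round(manip.current_t(),2))
    if f[2]-f0<1.6: print('drop?'); break
    if f[2]-f0>9: print('high'); break
E
python3 rot.py 1.7 1.4 .1233
```

```text
1.63 [0.27 1.35 4.52] [ 512.8 -233.6  123.6] -0.003 17.27
1.56 [1.37 1.64 4.54] [ 512.9 -233.6  123.5] 0.041 17.52
1.49 [1.03 1.76 3.86] [ 512.9 -233.7  123.5] 0.06 17.77
1.42 [ 1.51 -1.53 -0.18] [ 511.7 -234.2  122.5] 0.016 18.02
drop?
```

Run:
```python
from h import *
X,Y=.5124,-.2337
r=manip.move_linear([X,Y,.105],.025,stop_force=3.5)
manip.sleep(.1)
print(r,manip.current_contact_force(),manip.current_position(),manip.current_t(),manip.current_torque())
```

```text
True [-0.29043267  0.33743747  2.47540104] [ 0.5122642  -0.2344155   0.10735173] 18.7333 [ 0.2614307  -0.03118989 -0.00281262]
```

Run:
```python
from h import *
X,Y=.5123,-.2340
for z in(.1065,.1058,.1050):
    manip.move_linear([X,Y,z],.01,stop_force=4)
    manip.sleep(.05)
    f=manip.current_contact_force();print(z,f.round(2),manip.current_position().round(4),manip.current_torque().round(3),manip.current_t())
    if f[2]>5: break
```

```text
0.1065 [-0.59  0.57  3.66] [ 0.5122 -0.2345  0.1068] [ 0.056  0.028 -0.063] 19.0
0.1058 [-1.14 -3.06  4.  ] [ 0.5123 -0.2344  0.1061] [-0.625  0.302 -0.022] 19.3
0.105 [-0.96 -2.07  5.77] [ 0.5123 -0.2344  0.1054] [-0.624  0.382 -0.007] 19.6
```

Run:
```python
from h import *
X,Y=.5124,-.2342; Y0=.217
a=1.42; z=.1068
while a>1e-6:
    a=max(0,a-.1)
    manip.move_linear([X,Y,z],.02,attitude=ori(Y0+a))
    f=manip.current_contact_force();t=manip.current_torque()
    print(round(a,3),f.round(2),np.round(manip.current_position()*1000,1),t.round(3),round(manip.current_t(),2))
    if np.linalg.norm(f)>12: print('high');break
print(R.from_rotvec(manip.current_tool_rot()).as_matrix().round(3)[:,0], manip.current_grip_width())
```

```text
1.32 [-0.36  0.48  2.98] [ 512.5 -234.   106.7] [-0.086  0.023 -0.064] 19.85
1.22 [ 0.27 -0.41  4.25] [ 512.6 -234.   106.7] [ 0.059 -0.063 -0.045] 20.1
1.12 [ 0.38 -0.22  2.91] [ 512.6 -234.1  106.8] [-0.082 -0.185 -0.037] 20.35
1.02 [ 0.73 -3.95  2.49] [ 512.5 -234.7  106.9] [-0.937 -0.183 -0.036] 20.6
0.92 [-0.5  -4.92  3.31] [ 512.4 -234.8  106.9] [-1.591 -0.068  0.015] 20.85
0.82 [-0.29 -5.45  3.27] [ 512.4 -234.7  106.9] [-1.541 -0.027  0.003] 21.1
0.72 [-0.13 -4.52  3.18] [ 512.3 -234.6  106.9] [-1.542  0.021 -0.033] 21.35
0.62 [-0.9  -4.97  4.15] [ 512.3 -234.5  106.8] [-1.57   0.043 -0.014] 21.6
0.52 [-1.19 -5.68  3.28] [ 512.2 -234.4  106.8] [-1.54   0.12  -0.031] 21.85
0.42 [-1.67 -5.4   3.25] [ 512.2 -234.3  106.8] [-1.435  0.176  0.021] 22.1
0.32 [-1.95 -4.29  3.47] [ 512.2 -234.2  106.7] [-1.395  0.246 -0.071] 22.35
0.22 [-0.71 -4.99  2.79] [ 512.2 -234.1  106.7] [-1.242  0.261 -0.01 ] 22.6
0.12 [-1.45 -3.61  2.88] [ 512.2 -234.   106.7] [-1.051  0.274 -0.033] 22.85
0.02 [-0.83 -2.99  3.77] [ 512.2 -234.   106.7] [-0.864  0.274 -0.029] 23.1
0 [-2.19 -2.04  3.55] [ 512.3 -233.9  106.7] [-0.587  0.328  0.031] 23.35
[-0.218  0.976  0.   ] 0.18505488442288925
```

Run:
```python
from h import *
p=manip.current_position()
# ease off push first
manip.move_linear([.5124,-.2340,.1080],.02)
print(manip.current_contact_force(),manip.current_torque())
manip.gripper_open()
print(manip.current_contact_force(),manip.current_grip_width())
manip.move_linear([.5124,-.2340,.19],.1)
manip.movep([.45,.05,.25],ori(.217))
print(manip.current_t())
shot('scene','r1s.png');shot('top','r1t.png')
s=cv2.imread('pics/r1s.png');t=cv2.imread('pics/r1t.png')
c=lambda im,x,y:cv2.resize(im[y:y+50,x:x+50],None,fx=8,fy=8,interpolation=cv2.INTER_CUBIC)
cv2.imwrite('pics/r1.png',np.hstack([c(s,172,185),c(t,320,195)]))
```

```text
[-1.20994099 -2.85499507  1.24406124] [-0.7340155   0.15925325  0.10647902]
[-0.01789323  0.85108276  0.19634301] 0.9927972096473751
27.0333
```

View pics/r1.png

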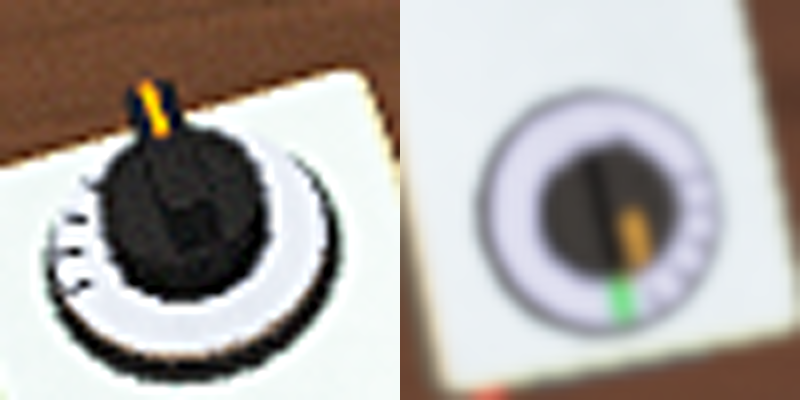

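View pics/r1s.png

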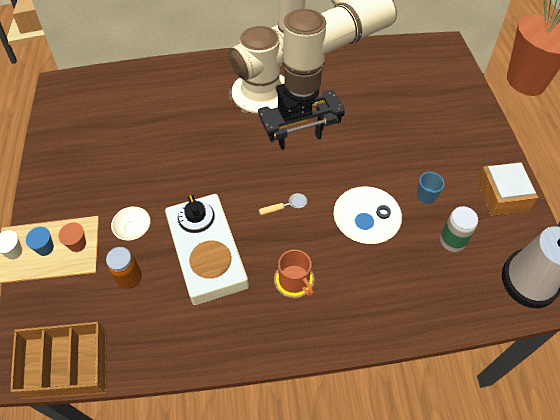

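Knob is home and released. I'll overlay the model to check the pointer angle and the height.

Run:
```python
from h import *
cx,cy=.5125,-.2337
def T(p,a): 
    p=np.array(p,float); c,s=np.cos(a),np.sin(a); return np.c_[cx+c*p[:,0]-s*p[:,1],cy+s*p[:,0]+c*p[:,1],p[:,2]]
out=[]
for n,x,y in(('scene',172,185),('top',320,195)):
    im=cv2.imread('pics/r1%s.png'%n[0])[:,:,::-1]
    cur=[]
    for a,col in((.217,(0,0,255)),):
        cur+=[(T([[-.025,-.008,.132],[-.025,.008,.132],[.025,.008,.132],[.025,-.008,.132],[-.025,-.008,.132]],a),col),(T([[-.025,0,.132],[-.002,0,.132]],a),(255,0,255)),(T([[-.028,0,.08],[-.044,0,.08]],a),(255,0,0))]
    cur+=[(circ((cx,cy),.027,.104),(0,255,0)),(circ((cx,cy),.027,.08),(255,255,0)),(circ((cx,cy),.045,.08),(255,0,0))]
    out.append(crop_overlay(n,im,x,y,50,50,8,cur,'x.png'))
    i=im[y:y+50,x:x+50].astype(int); 
    m=(i[...,0]-i[...,2]>75)&(i[...,0]>140)&(i[...,1]>100)
    m[:, :]&= True
    v,u=np.nonzero(m); print(n,len(u),u.min()if len(u) else'',u.max()if len(u)else'')
cv2.imwrite('pics/r2.png',np.hstack(out))
```

```text
scene 21 4 39
top 20 9 30
```

View pics/r2.png

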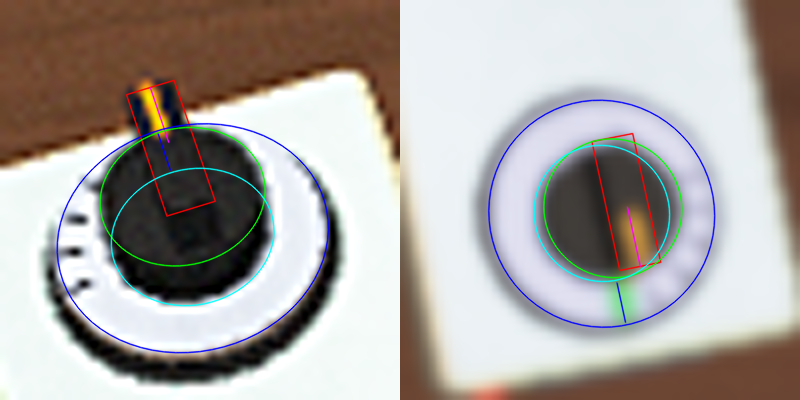

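Run:
```python
from h import *
manip.finish_job(); print(manip.current_t())
```

```text
the job is handed in; nothing more can be done
the job is handed in; nothing more can be done
```

The knob is back on the mill's spindle with its orange pointer at the green mark, and I handed the job in at about 27 s of the 67 s allowed.

**What I did:** I gripped the knob's bar and held it on the spindle with about 4–5 N. I turned it slowly clockwise until it dropped, at about 1.42 rad counterclockwise of the mark. I then lowered it to the plate, turned it to the mark and let go.

**Last checks:**
- **Seating:** The knob dropped about 17.6 mm, against the 18 mm expected. Under push the plate gave about 1 mm per 2 N, and the model overlay fitted the knob in both cameras.
- **Pointer:** It lines up with the mark to within roughly 0.05 rad in both views.
- **Forces:** The pushes I read on the mill stayed under about 7 N.
- **Rest of the table:** The other things look unmoved in the final picture, and the gripper was clear of everything.

**What disagreed:**
- **Fingertip position:** My first grasp closed just above the bar and came away empty, without moving the knob. In the pictures the fingertips were about at the TCP, not 25 mm ahead of it as the description says. Gripping 24 mm lower worked.
- **Direction of the mark:** The mill's edges gave 0.212 rad and the mark itself up to 0.235 rad. I aimed at 0.217 rad.
- **Sideways force:** About 5 N showed while turning, probably from being off the axis by less than a millimetre.

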